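# Hold a loose bearing ball level under the ring lamp

### The arm

A 6-joint arm with a two-finger parallel gripper is mounted at the origin on the work surface. World frame = base frame: x ahead of the robot, y to its left, z up, the work surface at z = 0. Lengths are in m, angles in rad, forces in N, time in s.
With the tool pointing down it reaches from about 0.275 to 0.975 m from the base axis. Payload 8.4 kg.
Tool frame: the origin (TCP) lies at the very end of the fingers, on their centre line; the grasp point (between the pads) lies 19 mm behind it; z points along the fingers, y is the line along which they close (so a half turn about z gives the same grasp; the last joint's range is limited). The gripper opens to 92 mm and grips with 3 to 60 N. Pads are 20 mm wide; open, the fingers measure 128 mm over their backs; the gripper's body (75 mm by 189 mm) begins 69 mm behind the grasp point.
Start: joints at [-1.314, 0.353, 1.633, -0, 1.155, -0.002], TCP at [0.16, -0.604, 0.193] pointing down, gripper open.
Joint ranges: [-2.63, 2.63], [-0.92, 2.1], [0.06, 2.66], [-1.3, 4.44], [0, 2.69], [-3.02, 3.02]. Speed limits (rad/s): [2.22, 2.22, 2.79, 3.14, 3.14, 3.14].

### API

Orientations are given as [roll, pitch, yaw] about the fixed x, y, z axes, in that order (R = Rz(yaw) Ry(pitch) Rx(roll)).
In Python, from station import env, read_camera, camera_info gives the robot as it stands. The module is installed in compiled form; this text tells all that it offers.
- The arm moves only by the tool carry_out, never from a script. Its argument "commands" is a list of rows, each an object of numbers: "tx", "ty", "tz": the shift along the tool's x, y, z in cm; "roll": the turn about the tool's z in rad; "jaw": the opening, from -1 (shut) to 1 (fully open). In form: [{"tx": .., "ty": .., "tz": .., "roll": .., "jaw": ..}, ...]. A call has 1 to 20 rows; each row shifts and turns the commanded pose from where the row before left it, along the tool's axes as they then stand; what a row does not reach is not made up. A row lasts 1/12 s, in which the tool goes at most 41.7 mm and 7.16 degrees, less where a joint would pass 70% of its speed; a pose out of reach is approached as far as the arm can. A call is refused whole if a number of a shift passes 4.17 or a number of a turn 0.125, either way. A call with a gripper value outside its range is refused whole. The fingers move at their own pace and stop on an object; "force" is the grip in N (left out, the last holds). Time passes only in rows, so rows that do not move let the fingers close. It gives the time, the measured TCP pose, the force, the opening and the grip force at its end, in the units of the state.
- env.get_obs(): the state, without advancing time (a new reading comes with each control period).
- read_camera(name): name is "side" or "top"; returns the picture (420x560x3 uint8, red, green, blue); there is no depth.
- camera_info(name): a dict with "fx", "fy", "cx", "cy" (pixels), "extrinsics" (4x4, takes a point from world to camera coordinates). Camera axes: x right, y down, z forward; pixel columns grow to the right and rows downward; lengths in m; the calibration is good to about 2 mm. A picture is of the moment at which its call begins. camera_info takes no time and is no camera call.
- env.close_job(): hands the job in; it is judged then, once.
The state is a dict: "t": time; "qpos": joint angles; "qd": joint speeds; "joint_efforts": joint torques, N m; "tool_pos": TCP position; "ee_rot": TCP orientation; "ft_force": force on the tool from outside, world axes, zero at the start; "wrist_torque": the same for the moment, N m; "finger_gap": opening from 0.0 (shut) to 1.0 (fully open); "gripper_force": force on a finger pad.
Only numpy, scipy, OpenCV 4.12 (cv2) and the standard library are available. Lean on these libraries where they do the work, as an engineer would, in place of code of your own. Each camera call takes 0.05 s, during which the arm holds its last target. There are 200 camera calls.

### The job

Pick up the small long-tailed inspection tray by its square grip post, with the loose steel ball staying in its pocket, and bring the pocket end under the raised ring of the inspection lamp without tipping the tray or bumping the lamp. Finish still holding the tray there, level and still, with the pocket centred below the ring and midway in height between the lamp's base plate and the ring's underside: do not put it down or let go. Leave the other things on the bench where they are.

Things in the scene. Friction and masses are not known exactly. Their poses are not given: they have to be found in the camera images.
- tray: Aluminium strip 26 wide, 4 thick, with an upright grey square grip post (26 x 26, top 49 above the underside) by its tail and a round pocket plate (diameter 54, 4 thick) at the other end. Origin: underside, below the post's middle. x: along the strip from post to pocket, z up; strip from x -15, pocket centre at x 160. 135 to 235 g, mass centre near x 45: grip firmly (60 N is fine).
- pocket (a point): Point 9.5 above the floor of the tray's pocket, on the pocket's axis (where the ball's centre is when it lies in the middle); in the tray's frame at x 160, y 0, z 13.5. The pocket has an inner diameter of 32 and a rim 3 high round its flat floor. Axes as the tray's.
- ball_center (a point): Centre of the loose polished steel ball, diameter 19, 28 g, that lies in the tray's pocket and can roll about in it.
- lamp: White ring lamp fixed to the bench. Base plate x 10 to 200, y -60 to 60, 12 thick. Level ring over it: outer diameter 110, inner 68, 105 to 123 above the bench, axis at x 80, y 0, held by an arm from a steel column (diameter 18, x 175, y 0, 142 high). Open below the ring in front (-x) and on both sides (+y, -y). Origin on the bench 80 before the ring's axis; x towards the column, z up.
- focus (a point): The inspection point: on the ring's axis, midway between the base plate's top and the ring's underside, 58.5 above the bench. Axes as the lamp's.
- board_holder: Bystander: grey circuit-board holder with a green board clamped on it, 120 x 75 x 24, origin at the centre of its underside.
- flux_tin: Bystander: round closed steel tin, diameter 64, 24 high, origin at the centre of its underside.
- wrench: Bystander: small steel wrench 150 long lying flat, origin at the middle of its underside, x along it.
Things that resemble listed ones, but are neither listed nor needed, are in the scene too. There is more than one size of the tray; the one meant has the size given above.

How it is judged:
By the outcome, as a careful person would: the job done as asked, in the order asked, and still so for the second after the job is handed in, while the arm keeps its last pose, push and grip.
It also fails if it takes over 45 s, if anything falls off the work surface, if the arm or the gripper's body presses on something with over 40 N, if the wrist force passes 120 N, or if a joint passes its speed limit or range.

## Working session

There is one attempt and no reset: what is moved stays moved. The work goes in short steps, Python scripts to look and compute and a tool call to move; the robot and the scene stay as the last step left them, time stands still between calls to the robot, and variables do not carry over. Pictures are saved under pics/ and viewed, at most 10 in all, crops included, and the job is handed in when it is done.

Besides the shell and the picture viewer there is one more tool, called after "Emit:" by a JSON object that holds its "fn" and its "kwargs", one argument or row to a line. carry_out: Moves the arm, as the interface text tells. Its arguments: {"type":"object","properties":{"commands":{"type":"array"},"force":{"type":"number"}},"required":["commands"]}

```bash
mkdir -p pics
python3 - <<'E'
from station import env, read_camera, camera_info
import cv2,json,numpy as np
for n in("top","side"):
    im=read_camera(n); cv2.imwrite(f"pics/{n}0.png",im[:,:,::-1])
    c=camera_info(n); print(n,{k:np.round(np.array(v),4).tolist() for k,v in c.items()})
o=env.get_obs(); print(o)
E
```

```text
top {'fx': 409.0222, 'fy': 409.0222, 'cx': 272.7787, 'cy': 211.5255, 'extrinsics': [[0.0024, -1.0, -0.0012, -0.0122], [-0.9929, -0.0023, -0.1187, 0.6116], [0.1187, 0.0015, -0.9929, 1.2058], [0.0, 0.0, 0.0, 1.0]]}
side {'fx': 419.1678, 'fy': 419.1678, 'cx': 287.3506, 'cy': 205.4322, 'extrinsics': [[0.999, -0.0382, 0.0248, -0.6067], [0.0038, -0.4727, -0.8812, 0.0848], [0.0454, 0.8804, -0.4721, 1.3507], [0.0, 0.0, 0.0, 1.0]]}
{'t': 0.1, 'qpos': array([-1.31439599e+00,  3.53575896e-01,  1.63403257e+00,  4.93193865e-07,
        1.15519947e+00, -2.39567358e-03]), 'qd': array([ 0.00089925, -0.00045292,  0.00090728,  0.00079906,  0.00209822,
       -0.00034403]), 'joint_efforts': array([ 1.30326221e-04, -5.94904554e+01, -3.34929979e+01,  6.99269352e-02,
        1.82305730e-02, -1.83975988e-05]), 'tool_pos': array([ 0.1598349 , -0.60374392,  0.19265229]), 'ee_rot': array([-3.14037737e+00, -3.36238872e-06,  2.58795808e-01]), 'ft_force': array([ 0.22226691, -0.17105375, -0.82185089]), 'wrist_torque': array([-0.02144988, -0.01131657, -0.03707795]), 'gripper_force': 0.0, 'finger_gap': 1.0011701709356795}
```

View pics/top0.png

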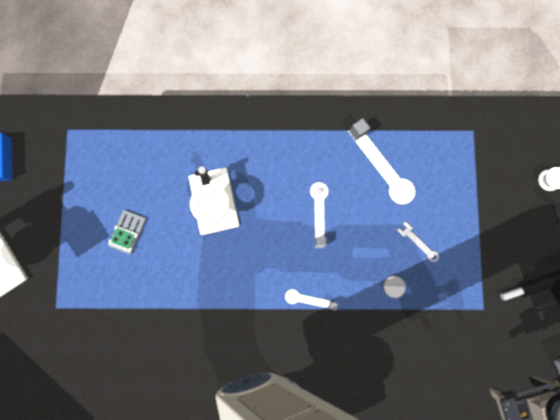

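View pics/side0.png

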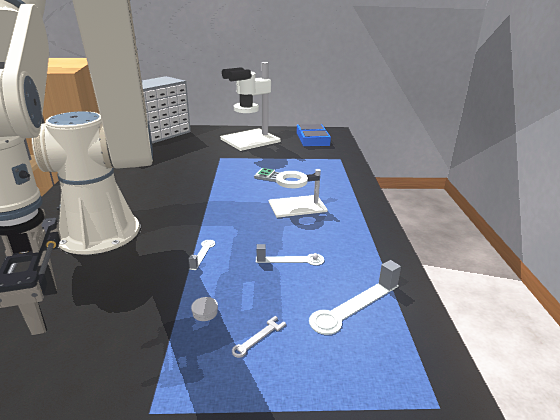

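The top view shows three candidate trays, listed as pocket→post pixels: A (319,191)→(320,241), B (402,191)→(360,128) and C (292,297)→(334,306). The lamp ring is at about (210,203) with its column at (203,172). I'll measure the lengths and look closer.

```bash
cat > h.py <<'E'
from station import env, read_camera, camera_info
import numpy as np, cv2
def ray(n,u,v,z):
    c=camera_info(n);E=np.array(c["extrinsics"]);R,t=E[:3,:3],E[:3,3]
    o=-R.T@t; d=R.T@np.array([(u-c["cx"])/c["fx"],(v-c["cy"])/c["fy"],1])
    return o+d*(z-o[2])/d[2]
def proj(n,p):
    c=camera_info(n);E=np.array(c["extrinsics"]);q=E[:3,:3]@np.array(p)+E[:3,3]
    return np.array([c["fx"]*q[0]/q[2]+c["cx"],c["fy"]*q[1]/q[2]+c["cy"]])
E
python3 - <<'E'
from h import *
for k,a,b in(("A",(319,191),(320,241)),("B",(402,191),(360,128)),("C",(292,297),(334,306))):
    p,q=ray("top",*a,.005),ray("top",*b,.049); print(k,p,q,np.hypot(*(p-q)[:2]))
t=cv2.imread("pics/top0.png");s=cv2.imread("pics/side0.png")
r=lambda im,x,y,w,h,f:cv2.resize(im[y:y+h,x:x+w],None,fx=f,fy=f,interpolation=cv2.INTER_CUBIC)
a=r(t,280,175,100,75,4);b=r(t,180,160,100,75,4);c=r(s,250,235,100,75,4);d=r(s,255,160,100,75,4)
cv2.imwrite("pics/crop0.png",np.vstack([np.hstack([a,b]),np.hstack([c,d])]))
E
```

```text
A [ 0.68052313 -0.15539651  0.005     ] [ 0.52203077 -0.1517541   0.049     ] 0.1585342099311126
B [ 0.68110407 -0.41532225  0.005     ] [ 0.8699233 -0.278874   0.049    ] 0.23296099625161176
C [ 0.35400901 -0.06979078  0.005     ] [ 0.33228972 -0.19055802  0.049     ] 0.12270474450187134
```

View pics/crop0.png

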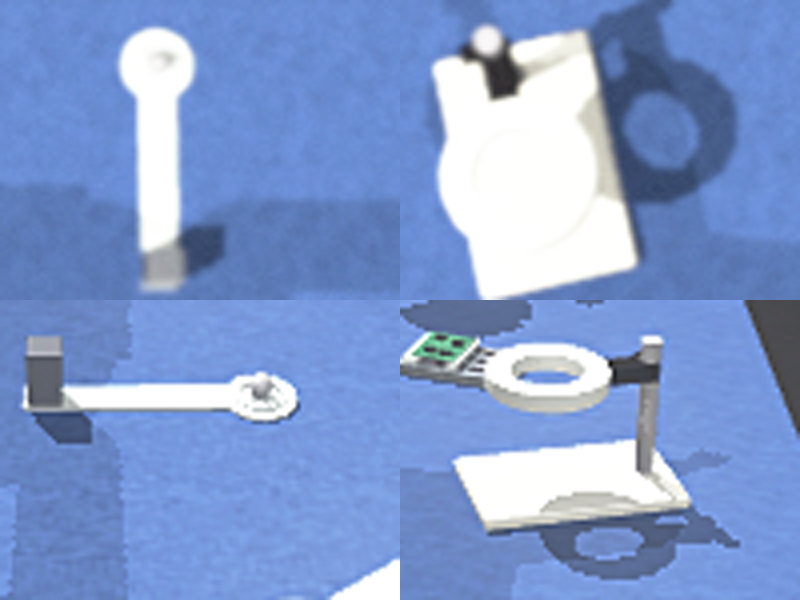

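Tray A matches the description: it is 159 mm long against the specified 160, and the crop shows the ball in its pocket. B (233 mm) and C (123 mm) are the decoys. Next I fit the tray and lamp poses.

```bash
cat > fit.py <<'E'
from h import *
from scipy.optimize import least_squares
def fit(obs,x0):
    def res(x,full=False):
        c,s=np.cos(x[2]),np.sin(x[2]);r=[]
        for n,p,uv in obs: r.append(proj(n,[x[0]+c*p[0]-s*p[1],x[1]+s*p[0]+c*p[1],p[2]])-uv)
        return np.array(r) if full else np.ravel(r)
    s=least_squares(res,x0,loss="soft_l1"); print(np.round(s.x,4)); print(np.round(res(s.x,True),1).tolist()); return s.x
E
python3 - <<'E'
from fit import *
T=lambda x,y,ox,oy:np.array([ox+(x+.5)/4-.5,oy+(y+.5)/4-.5])
tA=lambda x,y:T(x,y,280,175); tL=lambda x,y:T(x-400,y,180,160); sA=lambda x,y:T(x,y-300,250,235); sL=lambda x,y:T(x-400,y-300,255,160)
for n in("top","side"):
    E=np.array(camera_info(n)["extrinsics"]);print(n,-E[:3,:3].T@E[:3,3])
fit([("top",(.16,0,.005),tA(157,65)),("top",(0,0,.049),tA(165,266)),
("side",(.16,0,.005),sA(265,398)),("side",(0,0,.049),sA(44,347))],[.52,-.152,1.57])
fit([("top",(.08,0,.120),tL(518,176)),("top",(.175,0,.142),tL(488,40)),
("top",(.2,-.06,.012),tL(585,32)),("top",(.01,-.06,.012),tL(637,265)),("top",(.01,.06,.012),tL(484,298)),
("side",(.08,0,.123),sL(548,369)),("side",(.175,0,.142),sL(652,341)),
("side",(.01,.06,.012),sL(455,459)),("side",(.01,-.06,.012),sL(488,524)),("side",(.2,-.06,.012),sL(690,505))],[.6,.1,0])
for n,p in (("top",(.52,-.152,.049)),): print(proj(n,p))
print([np.round(ray("top",u,v,.012),3).tolist() for u,v in(tL(585,32),tL(637,265),tL(484,298))])
for k,u,v in(("tin",395,287),("w1",404,230),("w2",433,256),("board",126,232)):print(k,ray("top",u,v,.015))
E
```

```text
top [ 0.46419435 -0.01265049  1.26988438]
side [ 0.54449419 -1.17225899  0.72737224]
[ 0.5226 -0.1553 -0.0078]
[[0.5, -0.5], [0.3, -0.3], [-1.1, -0.7], [-0.0, -0.6]]
[0.547  0.1502 0.2241]
[[0.7, -0.4], [0.1, -0.1], [0.2, -0.7], [-0.1, -0.1], [0.1, 0.2], [-0.2, -0.2], [-0.2, -0.3], [-0.3, -0.3], [-1.0, -1.0], [0.2, -1.9]]
[320.09022197 241.68279393]
[[0.753, 0.137, 0.012], [0.57, 0.094, 0.012], [0.544, 0.211, 0.012]]
tin [ 0.38536751 -0.3806891   0.015     ]
w1 [ 0.55800051 -0.4140256   0.015     ]
w2 [ 0.47879765 -0.49957618  0.015     ]
board [0.54983527 0.44010336 0.015     ]
```

Emit:
{"fn": "carry_out", "kwargs": {
  "commands": [
    {"tx": 2.33, "ty": -1.71, "jaw": 1},
    {"tx": 2.33, "ty": -1.71, "jaw": 1},
    {"tx": 2.33, "ty": -1.71, "jaw": 1},
    {"tx": 2.33, "ty": -1.71, "jaw": 1},
    {"tx": 2.33, "ty": -1.71, "jaw": 1},
    {"tx": 2.33, "ty": -1.71, "jaw": 1},
    {"tx": 2.33, "ty": -1.71, "jaw": 1},
    {"tx": 2.33, "ty": -1.71, "jaw": 1},
    {"tx": 2.33, "ty": -1.71, "jaw": 1},
    {"tx": 2.33, "ty": -1.71, "jaw": 1},
    {"tx": 2.33, "ty": -1.71, "jaw": 1},
    {"tx": 2.33, "ty": -1.71, "jaw": 1},
    {"tx": 2.33, "ty": -1.71, "jaw": 1},
    {"tx": 2.33, "ty": -1.71, "jaw": 1},
    {"tx": 2.33, "ty": -1.71, "jaw": 1},
    {"tx": 2.33, "ty": -1.71, "jaw": 1},
    {"tx": 2.33, "ty": -1.71, "jaw": 1},
    {"tx": 2.33, "ty": -1.71, "jaw": 1},
    {"tx": 2.33, "ty": -1.71, "jaw": 1},
    {"tx": 2.33, "ty": -1.71, "jaw": 1}
  ]
}}

```text
$.commands[0]: bad value
```

Emit:
{"fn": "carry_out", "kwargs": {
  "commands": [
    {"roll": -0.1185, "jaw": 1},
    {"roll": -0.1185, "jaw": 1},
    {"roll": -0.1185, "jaw": 1},
    {"roll": -0.1185, "jaw": 1},
    {"roll": -0.1185, "jaw": 1},
    {"roll": -0.1185, "jaw": 1},
    {"roll": -0.1185, "jaw": 1},
    {"roll": -0.1185, "jaw": 1},
    {"roll": -0.1185, "jaw": 1},
    {"roll": -0.1185, "jaw": 1},
    {"roll": -0.1185, "jaw": 1},
    {"jaw": 1},
    {"jaw": 1}
  ]
}}

```text
$.commands[0]: bad value
```

Emit:
{"fn": "carry_out", "kwargs": {
  "commands": [
    {"tx": 2.33, "ty": -1.71, "tz": 0, "roll": 0, "jaw": 1},
    {"tx": 2.33, "ty": -1.71, "tz": 0, "roll": 0, "jaw": 1},
    {"tx": 2.33, "ty": -1.71, "tz": 0, "roll": 0, "jaw": 1},
    {"tx": 2.33, "ty": -1.71, "tz": 0, "roll": 0, "jaw": 1},
    {"tx": 2.33, "ty": -1.71, "tz": 0, "roll": 0, "jaw": 1},
    {"tx": 2.33, "ty": -1.71, "tz": 0, "roll": 0, "jaw": 1},
    {"tx": 2.33, "ty": -1.71, "tz": 0, "roll": 0, "jaw": 1},
    {"tx": 2.33, "ty": -1.71, "tz": 0, "roll": 0, "jaw": 1},
    {"tx": 2.33, "ty": -1.71, "tz": 0, "roll": 0, "jaw": 1},
    {"tx": 2.33, "ty": -1.71, "tz": 0, "roll": 0, "jaw": 1},
    {"tx": 2.33, "ty": -1.71, "tz": 0, "roll": 0, "jaw": 1},
    {"tx": 2.33, "ty": -1.71, "tz": 0, "roll": 0, "jaw": 1},
    {"tx": 2.33, "ty": -1.71, "tz": 0, "roll": 0, "jaw": 1},
    {"tx": 2.33, "ty": -1.71, "tz": 0, "roll": 0, "jaw": 1},
    {"tx": 2.33, "ty": -1.71, "tz": 0, "roll": 0, "jaw": 1},
    {"tx": 2.33, "ty": -1.71, "tz": 0, "roll": 0, "jaw": 1},
    {"tx": 2.33, "ty": -1.71, "tz": 0, "roll": 0, "jaw": 1},
    {"tx": 2.33, "ty": -1.71, "tz": 0, "roll": 0, "jaw": 1},
    {"tx": 2.33, "ty": -1.71, "tz": 0, "roll": 0, "jaw": 1},
    {"tx": 2.33, "ty": -1.71, "tz": 0, "roll": 0, "jaw": 1}
  ]
}}

```text
t: 1.77
tool_pos: [0.5234, -0.153, 0.1931]
ee_rot: [-3.141, 0.0, 0.259]
ft_force: [0.4, -0.4, -0.2]
finger_gap: 0.999
gripper_force: 0.0
```

Emit:
{"fn": "carry_out", "kwargs": {
  "commands": [
    {"tx": 0, "ty": 0, "tz": 0, "roll": -0.1185, "jaw": 1},
    {"tx": 0, "ty": 0, "tz": 0, "roll": -0.1185, "jaw": 1},
    {"tx": 0, "ty": 0, "tz": 0, "roll": -0.1185, "jaw": 1},
    {"tx": 0, "ty": 0, "tz": 0, "roll": -0.1185, "jaw": 1},
    {"tx": 0, "ty": 0, "tz": 0, "roll": -0.1185, "jaw": 1},
    {"tx": 0, "ty": 0, "tz": 0, "roll": -0.1185, "jaw": 1},
    {"tx": 0, "ty": 0, "tz": 0, "roll": -0.1185, "jaw": 1},
    {"tx": 0, "ty": 0, "tz": 0, "roll": -0.1185, "jaw": 1},
    {"tx": 0, "ty": 0, "tz": 0, "roll": -0.1185, "jaw": 1},
    {"tx": 0, "ty": 0, "tz": 0, "roll": -0.1185, "jaw": 1},
    {"tx": 0, "ty": 0, "tz": 0, "roll": -0.1185, "jaw": 1},
    {"tx": 0, "ty": 0, "tz": 0, "roll": 0, "jaw": 1},
    {"tx": 0, "ty": 0, "tz": 0, "roll": 0, "jaw": 1}
  ]
}}

```text
t: 2.85
tool_pos: [0.5227, -0.1543, 0.1931]
ee_rot: [-3.141, -0.0, 1.559]
ft_force: [0.6, 0.2, -0.3]
finger_gap: 0.998
gripper_force: 0.0
```

Emit:
{"fn": "carry_out", "kwargs": {
  "commands": [
    {"tx": 0, "ty": 0, "tz": 2, "roll": 0, "jaw": 1},
    {"tx": 0, "ty": 0, "tz": 2, "roll": 0, "jaw": 1},
    {"tx": 0, "ty": 0, "tz": 2, "roll": 0, "jaw": 1},
    {"tx": 0, "ty": 0, "tz": 2, "roll": 0, "jaw": 1},
    {"tx": 0, "ty": 0, "tz": 2, "roll": 0, "jaw": 1},
    {"tx": 0, "ty": 0, "tz": 2, "roll": 0, "jaw": 1},
    {"tx": 0, "ty": 0, "tz": 1, "roll": 0, "jaw": 1},
    {"tx": 0, "ty": 0, "tz": 1, "roll": 0, "jaw": 1},
    {"tx": 0, "ty": 0, "tz": 0, "roll": 0, "jaw": 1},
    {"tx": 0, "ty": 0, "tz": 0, "roll": 0, "jaw": 1}
  ]
}}

```text
t: 3.68
tool_pos: [0.523, -0.1543, 0.0534]
ee_rot: [-3.141, -0.0, 1.561]
ft_force: [-0.5, 1.0, -0.5]
finger_gap: 0.996
gripper_force: 0.0
```

Run:
```python
from h import *
t=read_camera("top")[:,:,::-1];s=read_camera("side")[:,:,::-1]
r=lambda im,x,y,w,h,f:cv2.resize(im[y:y+h,x:x+w],None,fx=f,fy=f,interpolation=cv2.INTER_CUBIC)
cv2.imwrite("pics/c1.png",np.hstack([r(t,280,175,80,100,5),r(s,230,185,80,100,5)]))
```

```text
(no output)
```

View pics/c1.png

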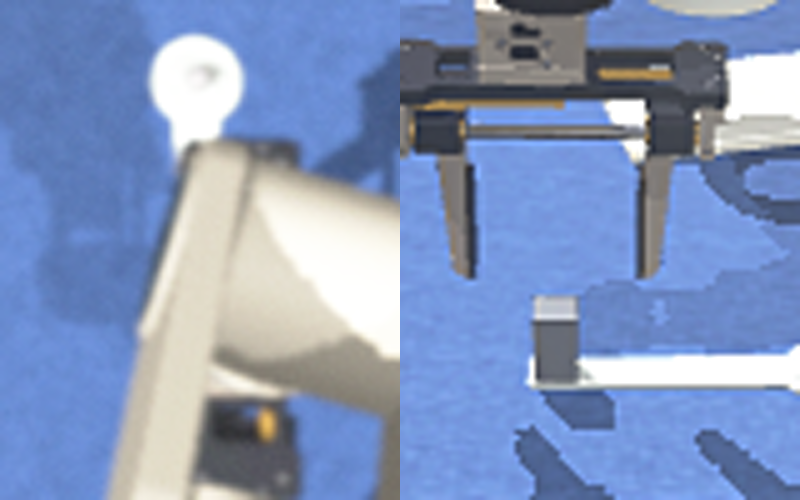

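Run:
```python
from h import *
for p in ([.523,-.1543,.0534],[.569,-.1543,.0534],[.569,-.1643,.0534],[.523,-.1545,.049],[.523,-.1675,.049],[.523,-.1415,.049]):
    print(p,(proj("side",p)-[229.6,184.6])*5)
```

```text
[0.523, -0.1543, 0.0534] [155.65457121 298.75446315]
[0.569, -0.1543, 0.0534] [235.11845805 298.72117194]
[0.569, -0.1643, 0.0534] [235.39051356 308.35071547]
[0.523, -0.1545, 0.049] [155.68785071 305.29988102]
[0.523, -0.1675, 0.049] [155.2871884  317.91023464]
[0.523, -0.1415, 0.049] [156.08103679 292.9248323 ]
```

Run:
```python
from h import *
a=np.array([.1598,-.6037,.1927]);yd=np.array([np.sin(.2588),-np.cos(.2588),0])
for s in(-.064,-.046,0,.046,.064):print(s,proj("side",a+s*yd),proj("side",a+s*yd+[0,0,.019]),proj("top",a+s*yd))
c=cv2.imread("pics/side0.png")[200:350,0:150];d=cv2.imread("pics/side0.png")[225:275,190:240]
im=read_camera("side")[:,:,::-1]
cv2.imwrite("pics/c2.png",np.hstack([cv2.resize(c,(500,500),interpolation=2),]))
print(env.get_obs()["tool_pos"])
```

```text
-0.064 [ 54.72912618 296.59651852] [ 52.30815887 288.64969093] [482.98537212 389.15012683]
-0.046 [ 53.0400761  302.83917461] [ 50.55149937 294.8085854 ] [489.78539539 387.26191097]
0 [ 48.40830959 319.95798339] [ 45.73028394 311.71189367] [507.13206009 382.44512638]
0.046 [ 43.26323305 338.97396388] [ 40.36779675 330.51291495] [524.43405224 377.64074637]
0.064 [ 41.09128782 347.00137953] [ 38.10186933 338.45731616] [531.19227403 375.76413786]
[ 0.52375251 -0.15456777  0.05431794]
```

View pics/c2.png

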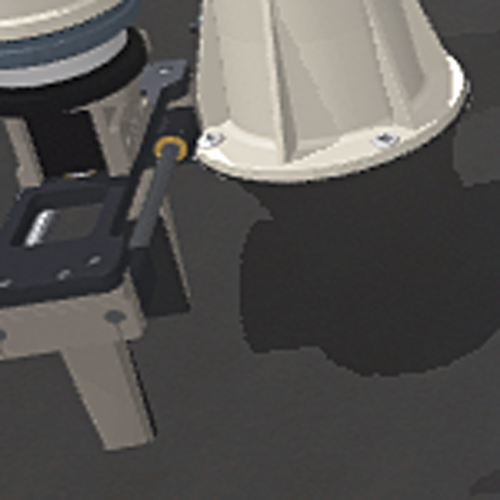

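The side crop shows the open fingertips around crop rows 265–277, centred on the post in x. They look about 18 mm higher than the reported TCP, so I'll descend to about z 0.017 with care and look again.

Emit:
{"fn": "carry_out", "kwargs": {
  "commands": [
    {"tx": 0, "ty": 0, "tz": 0.9, "roll": 0, "jaw": 1},
    {"tx": 0, "ty": 0, "tz": 0.9, "roll": 0, "jaw": 1},
    {"tx": 0, "ty": 0, "tz": 0.9, "roll": 0, "jaw": 1},
    {"tx": 0, "ty": 0, "tz": 0.9, "roll": 0, "jaw": 1},
    {"tx": 0, "ty": 0, "tz": 0, "roll": 0, "jaw": 1},
    {"tx": 0, "ty": 0, "tz": 0, "roll": 0, "jaw": 1}
  ]
}}

```text
t: 4.33
tool_pos: [0.5222, -0.1541, 0.0163]
ee_rot: [-3.14, -0.001, 1.562]
ft_force: [-0.4, -0.6, -0.3]
finger_gap: 1.003
gripper_force: 0.0
```

Run:
```python
from h import *
s=read_camera("side")[:,:,::-1];print(env.get_obs()["tool_pos"])
r=lambda im,x,y,w,h,f:cv2.resize(im[y:y+h,x:x+w],None,fx=f,fy=f,interpolation=cv2.INTER_CUBIC)
cv2.imwrite("pics/c3.png",r(s,215,195,130,90,6))
```

```text
[ 0.52264608 -0.15425189  0.01684157]
```

View pics/c3.png

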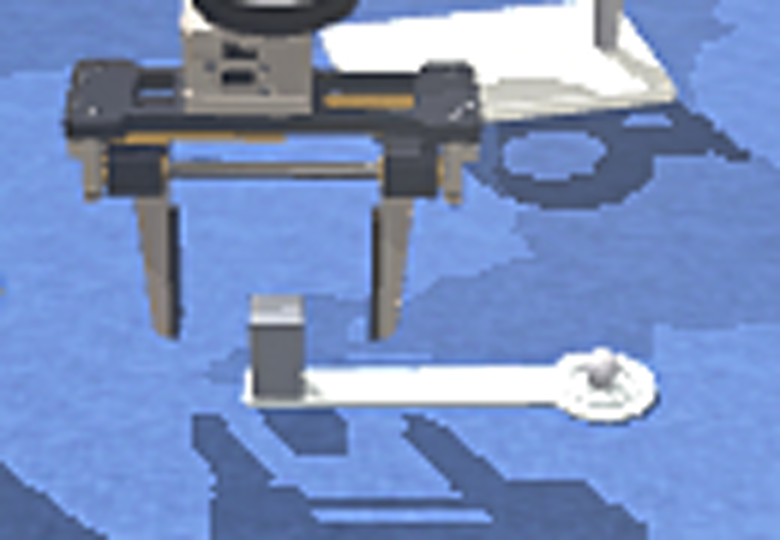

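The fingers straddle the post, with tips at crop x 178 and 372 and the post at 277. The visible tips are about 20 mm higher than the TCP says. I'll go down another centimetre and then close gently.

Emit:
{"fn": "carry_out", "kwargs": {
  "commands": [
    {"tx": 0, "ty": 0, "tz": 0.4, "roll": 0, "jaw": 1},
    {"tx": 0, "ty": 0, "tz": 0.4, "roll": 0, "jaw": 1},
    {"tx": 0, "ty": 0, "tz": 0.1, "roll": 0, "jaw": 1},
    {"tx": 0, "ty": 0, "tz": 0, "roll": 0, "jaw": 1},
    {"tx": 0, "ty": 0, "tz": 0, "roll": 0, "jaw": 1},
    {"tx": 0, "ty": 0, "tz": 0, "roll": 0, "jaw": 1}
  ]
}}

```text
t: 4.88
tool_pos: [0.523, -0.1543, 0.0084]
ee_rot: [3.141, 0.0, 1.562]
ft_force: [-0.6, 1.0, -0.4]
finger_gap: 1.002
gripper_force: 0.0
```

Emit:
{"fn": "carry_out", "kwargs": {
  "commands": [
    {"tx": 0, "ty": 0, "tz": 0, "roll": 0, "jaw": 0.2},
    {"tx": 0, "ty": 0, "tz": 0, "roll": 0, "jaw": 0},
    {"tx": 0, "ty": 0, "tz": 0, "roll": 0, "jaw": -0.2},
    {"tx": 0, "ty": 0, "tz": 0, "roll": 0, "jaw": -0.3},
    {"tx": 0, "ty": 0, "tz": 0, "roll": 0, "jaw": -0.35},
    {"tx": 0, "ty": 0, "tz": 0, "roll": 0, "jaw": -0.35},
    {"tx": 0, "ty": 0, "tz": 0, "roll": 0, "jaw": -0.4},
    {"tx": 0, "ty": 0, "tz": 0, "roll": 0, "jaw": -0.42},
    {"tx": 0, "ty": 0, "tz": 0, "roll": 0, "jaw": -0.44},
    {"tx": 0, "ty": 0, "tz": 0, "roll": 0, "jaw": -0.46},
    {"tx": 0, "ty": 0, "tz": 0, "roll": 0, "jaw": -0.5},
    {"tx": 0, "ty": 0, "tz": 0, "roll": 0, "jaw": -0.6},
    {"tx": 0, "ty": 0, "tz": 0, "roll": 0, "jaw": -1},
    {"tx": 0, "ty": 0, "tz": 0, "roll": 0, "jaw": -1}
  ],
  "force": 15
}}

```text
t: 6.05
tool_pos: [0.5229, -0.1543, 0.0083]
ee_rot: [-3.142, -0.0, 1.562]
ft_force: [0.9, 0.4, -0.2]
finger_gap: 0.279
gripper_force: 15.0
```

Run:
```python
from h import *
s=read_camera("side")[:,:,::-1];print(env.get_obs()["tool_pos"])
r=lambda im,x,y,w,h,f:cv2.resize(im[y:y+h,x:x+w],None,fx=f,fy=f,interpolation=cv2.INTER_CUBIC)
cv2.imwrite("pics/c4.png",r(s,215,195,130,90,6))
```

```text
[ 0.52287698 -0.15427109  0.00826855]
```

View pics/c4.png

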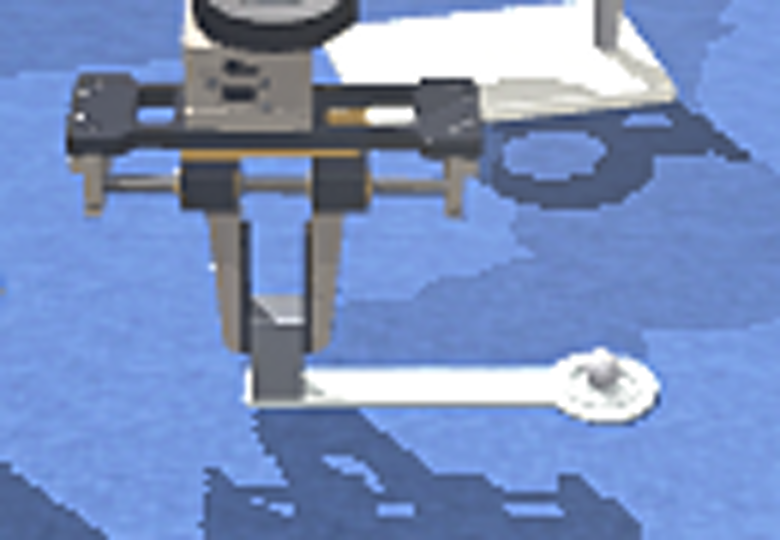

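The pads hold the post: the gap is 25.7 mm against the 26 mm post, and the ball sits at about crop (602,368). I'll grip firmly and lift slowly.

Emit:
{"fn": "carry_out", "kwargs": {
  "commands": [
    {"tx": 0, "ty": 0, "tz": 0, "roll": 0, "jaw": -1},
    {"tx": 0, "ty": 0, "tz": 0, "roll": 0, "jaw": -1},
    {"tx": 0, "ty": 0, "tz": 0, "roll": 0, "jaw": -1},
    {"tx": 0, "ty": 0, "tz": 0, "roll": 0, "jaw": -1},
    {"tx": 0, "ty": 0, "tz": -0.1, "roll": 0, "jaw": -1},
    {"tx": 0, "ty": 0, "tz": -0.3, "roll": 0, "jaw": -1},
    {"tx": 0, "ty": 0, "tz": -0.4, "roll": 0, "jaw": -1},
    {"tx": 0, "ty": 0, "tz": -0.5, "roll": 0, "jaw": -1},
    {"tx": 0, "ty": 0, "tz": -0.6, "roll": 0, "jaw": -1},
    {"tx": 0, "ty": 0, "tz": -0.6, "roll": 0, "jaw": -1},
    {"tx": 0, "ty": 0, "tz": -0.6, "roll": 0, "jaw": -1},
    {"tx": 0, "ty": 0, "tz": -0.5, "roll": 0, "jaw": -1},
    {"tx": 0, "ty": 0, "tz": -0.4, "roll": 0, "jaw": -1},
    {"tx": 0, "ty": 0, "tz": -0.3, "roll": 0, "jaw": -1},
    {"tx": 0, "ty": 0, "tz": -0.2, "roll": 0, "jaw": -1},
    {"tx": 0, "ty": 0, "tz": 0, "roll": 0, "jaw": -1},
    {"tx": 0, "ty": 0, "tz": 0, "roll": 0, "jaw": -1},
    {"tx": 0, "ty": 0, "tz": 0, "roll": 0, "jaw": -1}
  ],
  "force": 60
}}

```text
t: 7.6
tool_pos: [0.5227, -0.1543, 0.0531]
ee_rot: [-3.141, -0.0, 1.562]
ft_force: [-0.8, -0.1, -2.7]
finger_gap: 0.279
gripper_force: 60.0
```

Run:
```python
from h import *
s=read_camera("side")[:,:,::-1];o=env.get_obs();print(o["tool_pos"],o["ee_rot"],o["ft_force"],o["wrist_torque"])
t=read_camera("top")[:,:,::-1]
r=lambda im,x,y,w,h,f:cv2.resize(im[y:y+h,x:x+w],None,fx=f,fy=f,interpolation=cv2.INTER_CUBIC)
cv2.imwrite("pics/c5.png",np.hstack([r(s,235,185,110,100,5),r(t,295,170,50,100,5)]))
```

```text
[ 0.52270401 -0.1542541   0.0530136 ] [-3.14113081e+00 -1.38787122e-04  1.56228701e+00] [-0.19157462  0.04745303 -1.11009732] [-0.05444164  0.03927502  0.05984647]
```

View pics/c5.png

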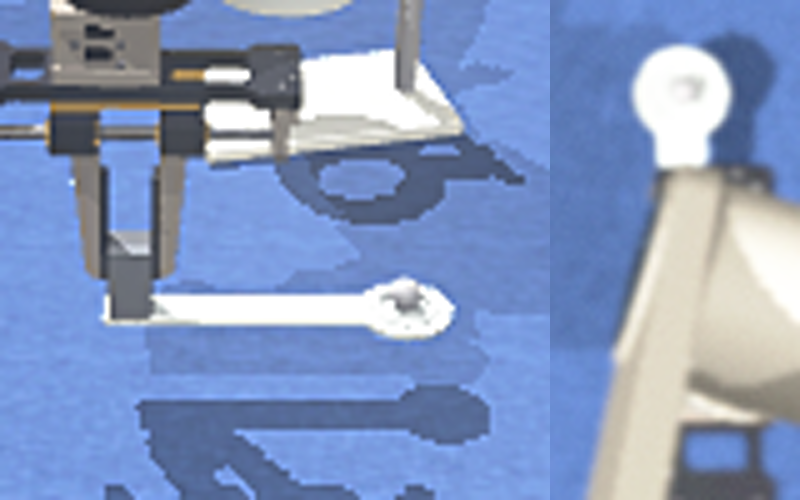

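The tray is up and level, with the pocket at side crop (410,310), the ball at (407,293) and the top-view pocket at (682,92). Next I compute the translation.

Run:
```python
from fit import *
T=lambda x,y,ox,oy:np.array([ox+(x+.5)/5-.5,oy+(y+.5)/5-.5])
x=fit([("top",(.16,0,.050),T(132,92,295,170)),("side",(.16,0,.050),T(410,309,235,185)),("side",(0,-.013,.045),T(130,319,235,185)),("side",(0,0,.094),T(129,244,235,185))],[.52,-.155,0])
p=x[:2]+.16*np.array([np.cos(x[2]),np.sin(x[2])]); f=np.array([.547,.1502])+.08*np.array([np.cos(.2241),np.sin(.2241)])
d=f-p; a=env.get_obs()["ee_rot"][2]; print(p,f,d,"tx",d@[np.cos(a),np.sin(a)],"ty",d@[np.sin(a),-np.cos(a)])
```

```text
[ 0.5231 -0.1544 -0.0194]
[[0.3, -0.3], [-0.8, -0.5], [0.0, 0.9], [0.3, -1.0]]
[ 0.68307394 -0.15747325] [0.62499956 0.16797832] [-0.05807438  0.32545156] tx 0.32494317672309275 ty -0.06085461961041963
```

Emit:
{"fn": "carry_out", "kwargs": {
  "commands": [
    {"tx": 0.2, "ty": -0.04, "tz": 0, "roll": 0, "jaw": -1},
    {"tx": 0.4, "ty": -0.08, "tz": 0, "roll": 0, "jaw": -1},
    {"tx": 0.6, "ty": -0.11, "tz": 0, "roll": 0, "jaw": -1},
    {"tx": 0.8, "ty": -0.15, "tz": 0, "roll": 0, "jaw": -1},
    {"tx": 1.0, "ty": -0.19, "tz": 0, "roll": 0, "jaw": -1},
    {"tx": 1.2, "ty": -0.225, "tz": 0, "roll": 0, "jaw": -1},
    {"tx": 1.2, "ty": -0.225, "tz": 0, "roll": 0, "jaw": -1},
    {"tx": 1.2, "ty": -0.225, "tz": 0, "roll": 0, "jaw": -1},
    {"tx": 1.2, "ty": -0.225, "tz": 0, "roll": 0, "jaw": -1},
    {"tx": 1.2, "ty": -0.225, "tz": 0, "roll": 0, "jaw": -1},
    {"tx": 1.2, "ty": -0.225, "tz": 0, "roll": 0, "jaw": -1},
    {"tx": 1.2, "ty": -0.225, "tz": 0, "roll": 0, "jaw": -1},
    {"tx": 1.2, "ty": -0.225, "tz": 0, "roll": 0, "jaw": -1},
    {"tx": 1.2, "ty": -0.225, "tz": 0, "roll": 0, "jaw": -1},
    {"tx": 1.2, "ty": -0.225, "tz": 0, "roll": 0, "jaw": -1},
    {"tx": 1.2, "ty": -0.225, "tz": 0, "roll": 0, "jaw": -1},
    {"tx": 1.2, "ty": -0.225, "tz": 0, "roll": 0, "jaw": -1},
    {"tx": 1.2, "ty": -0.225, "tz": 0, "roll": 0, "jaw": -1},
    {"tx": 1.2, "ty": -0.225, "tz": 0, "roll": 0, "jaw": -1},
    {"tx": 1.2, "ty": -0.225, "tz": 0, "roll": 0, "jaw": -1}
  ]
}}

```text
t: 9.37
tool_pos: [0.485, 0.0572, 0.0533]
ee_rot: [-3.142, -0.0, 1.562]
ft_force: [0.3, 0.8, -2.0]
finger_gap: 0.279
gripper_force: 60.0
```

Emit:
{"fn": "carry_out", "kwargs": {
  "commands": [
    {"tx": 1.2, "ty": -0.225, "tz": 0, "roll": 0, "jaw": -1},
    {"tx": 1.2, "ty": -0.225, "tz": 0, "roll": 0, "jaw": -1},
    {"tx": 1.2, "ty": -0.225, "tz": 0, "roll": 0, "jaw": -1},
    {"tx": 1.2, "ty": -0.225, "tz": 0, "roll": 0, "jaw": -1},
    {"tx": 1.2, "ty": -0.225, "tz": 0, "roll": 0, "jaw": -1},
    {"tx": 1.2, "ty": -0.225, "tz": 0, "roll": 0, "jaw": -1},
    {"tx": 1.2, "ty": -0.225, "tz": 0, "roll": 0, "jaw": -1},
    {"tx": 1.0, "ty": -0.19, "tz": 0, "roll": 0, "jaw": -1},
    {"tx": 0.8, "ty": -0.15, "tz": 0, "roll": 0, "jaw": -1},
    {"tx": 0.6, "ty": -0.11, "tz": 0, "roll": 0, "jaw": -1},
    {"tx": 0.4, "ty": -0.08, "tz": 0, "roll": 0, "jaw": -1},
    {"tx": 0.2, "ty": -0.04, "tz": 0, "roll": 0, "jaw": -1},
    {"tx": 0.1, "ty": -0.02, "tz": 0, "roll": 0, "jaw": -1},
    {"tx": 0, "ty": 0, "tz": 0, "roll": 0, "jaw": -1},
    {"tx": 0, "ty": 0, "tz": 0, "roll": 0, "jaw": -1},
    {"tx": 0, "ty": 0, "tz": 0, "roll": 0, "jaw": -1},
    {"tx": 0, "ty": 0, "tz": 0, "roll": 0, "jaw": -1},
    {"tx": 0, "ty": 0, "tz": 0, "roll": 0, "jaw": -1}
  ]
}}

```text
t: 10.87
tool_pos: [0.4646, 0.171, 0.0533]
ee_rot: [-3.142, 0.0, 1.562]
ft_force: [-0.1, -0.1, -2.1]
finger_gap: 0.277
gripper_force: 60.0
```

Run:
```python
from h import *
s=read_camera("side")[:,:,::-1];o=env.get_obs();print(o["tool_pos"],o["ee_rot"],o["ft_force"],o["wrist_torque"])
t=read_camera("top")[:,:,::-1]
cv2.imwrite("pics/s6.png",s);cv2.imwrite("pics/t6.png",t)
r=lambda im,x,y,w,h,f:cv2.resize(im[y:y+h,x:x+w],None,fx=f,fy=f,interpolation=cv2.INTER_CUBIC)
cv2.imwrite("pics/c6.png",np.hstack([r(s,235,130,100,120,5),cv2.resize(t[150:270,175:235],(300,600),interpolation=2)]))
```

```text
[0.46459076 0.17102642 0.05328951] [-3.14155672e+00  8.50236399e-06  1.56199878e+00] [-0.25562788 -1.03443648 -2.12591319] [-0.05743376  0.01525549 -0.03689494]
```

View pics/c6.png

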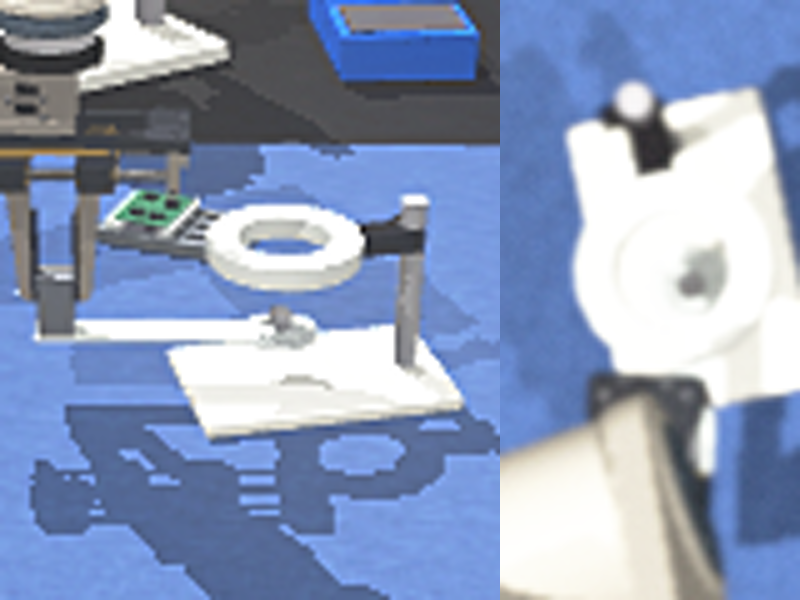

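The side crop shows the ball in the pocket under the ring at about (280,316), with the pocket at (286,330). The top crop shows the ball through the ring at about (693,280). I'll check the centring with a contrast-stretched view that has the predicted pocket, ring and ball-range circles overlaid.

Run:
```python
from h import *
f=np.array([.625,.168])
def circ(img,n,z,r,ox,oy,k,col,c=f):
    a=np.linspace(0,2*np.pi,60); P=np.array([(proj(n,[c[0]+r*np.cos(b),c[1]+r*np.sin(b),z])-[ox,oy]+.5)*k-.5 for b in a])
    cv2.polylines(img,[np.round(P).astype(int)],True,col,1)
out=[]
for n,fn,ox,oy in(("top","t6",185,180),("side","s6",268,160)):
    im=cv2.imread(f"pics/{fn}.png")[oy:oy+50 if n=="top" else oy+50,ox:ox+50]
    k=8; g=cv2.resize(im,None,fx=k,fy=k,interpolation=2).astype(float)
    g=np.clip((g-150)*2.4,0,255).astype(np.uint8) if n=="top" else g.astype(np.uint8)
    raw=g.copy()
    for z,r,c in((.123,.055,(0,0,255)),(.123,.034,(0,0,255)),(.105,.034,(0,160,255)),(.049,.027,(0,200,0)),(.052,.016,(255,0,0))): circ(g,n,z,r,ox,oy,k,c)
    out.append(np.hstack([raw,g]))
o=np.vstack(out); cv2.imwrite("pics/c7.png",cv2.resize(o,(600,600),interpolation=cv2.INTER_AREA))
```

```text
(no output)
```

View pics/c7.png

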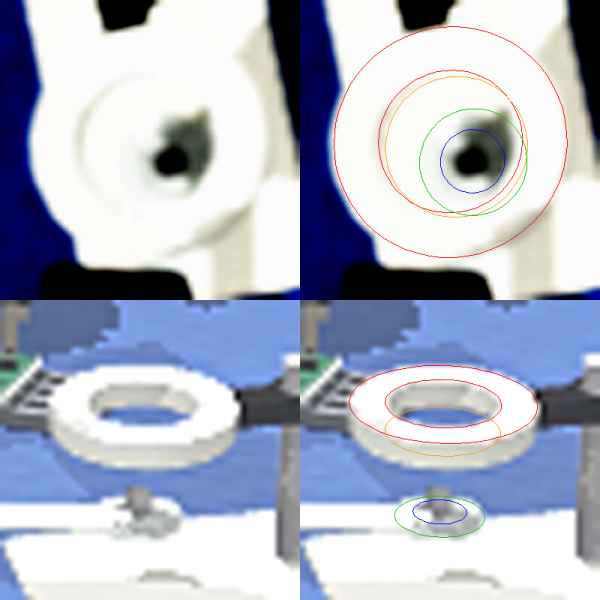

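Predicted and observed outlines agree to about 1 mm in both views: the ring edges match, the pocket plate sits under the ring, and the ball is in the middle. The tray rose 45.0 mm, which is the height needed. I'm handing in.

```bash
python3 -c "
from station import env
o=env.get_obs();print(o['t'],o['tool_pos'],abs(o['qd']).max(),o['gripper_force']);print(env.close_job())"
```

```text
10.9667 [0.46461348 0.17105562 0.05329646] 0.0018561200523899274 59.963107109069824
the job is handed in; nothing more can be done
None
```

I handed the job in at about 11 s: the arm is holding the tray level and still at 60 N, with the ball in its pocket, the pocket centred under the lamp ring to about 1–2 mm by camera, and the tray raised 45 mm for mid-height.

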